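Pry the retaining ring off a wrapping machine's turntable spindle

ROBOT

A 6-joint arm with a two-finger parallel gripper is mounted at the origin on the work surface. World frame = base frame: x ahead of the robot, y to its left, z up, the work surface at z = 0. Lengths are in m, angles in rad, forces in N, time in s.
With the tool pointing down it reaches from about 0.35 to 0.775 m from the base axis. Payload 5.5 kg.
Tool frame: the origin (TCP) lies between the finger pads; the fingertips stand 19 mm ahead of it and the grasp point (between the pads) is the TCP (env.tcp_to_tips is the distance from the TCP to the fingertips, in m); z points along the fingers, y is the direction in which the jaws open and shut (so a half turn about z gives the same grasp; the last joint's range is limited). The gripper opens to 85 mm and grips with 20 to 120 N. Pads are 22 mm wide; open, the fingers measure 114 mm over their backs; the gripper's body (76 mm by 85 mm) begins 54 mm behind the grasp point. The pads swing forward as they close: fully open they stand 13 mm farther back than shut.
Start: joints at [-1.258, 0.313, 0.046, 1.304, 0, 1.431], TCP at [0.252, -0.517, 0.25] pointing down, gripper open.
Joint ranges: [-2.76, 2.76], [-0.86, 1.69], [-1.03, 1.26], [-2.2, 2.34], [-1.47, 1.5], [-3.14, 3.14]. Speed limits (rad/s): [2.57, 2.57, 3.14, 3.14, 3.14, 3.14].

INTERFACE

Orientations are given as a unit quaternion [w, x, y, z].
In Python, from workcell import env, eyes, job gives the robot as it stands. The module is installed in compiled form; this text tells all that it offers.
- The arm moves only by the tool move_arm, never from a script. Its argument "commands" is a list of rows, each a list of 3 entries, a list of its own where there are three numbers: the shift along the world's x, y, z as a fraction of full scale, then the turn, a rotation vector about the world's x, y, z as a fraction of full scale, then the gripper command: -1 is shut, 1 is fully open, values between are in proportion. In form: [[[x, y, z], [wx, wy, wz], gripper], ...]. A call has 1 to 5 rows; each row shifts and turns the commanded pose from where the row before left it; what a row does not reach is not made up. Full scale, the value 1, is 0.04 m for a shift and 8 degrees for a turn. A row lasts 1/10 s, in which the tool goes at most 50 mm and 8.59 degrees, less where a joint would pass 70% of its speed; a pose out of reach is approached as far as the arm can. A call with a number of a shift or a turn outside -1 to 1 is refused whole. A call with a gripper value outside its range is refused whole. The fingers move at their own pace and stop on an object; "newtons" is the grip in N (left out, the last holds). Time passes only in rows, so rows that do not move let the fingers close. It gives the time, the measured TCP pose, the force and the opening at its end, in the units of the state.
- env.get_state(): the state, without advancing time (a new reading comes with each control period).
- eyes.read_camera(name): name is "side" or "top" or "wrist"; returns a dict with "frame" (420x560x3 uint8, red, green, blue), "mtx" (3x3 intrinsics, pixels), "k1" (the pictures are not rectified: a ray, as slopes to the right and down, at radius r is drawn at 1 + k1 r^2 times it, then the intrinsics apply), "camera_from_world" (4x4, takes a point from world to camera coordinates); the wrist camera has in their place "mount" (4x4, takes a point from camera to tool coordinates, whose origin is the TCP and whose axes are the flange's). Camera axes: x right, y down, z forward; pixel columns grow to the right and rows downward; lengths in m; the calibration is good to about 2 mm. A picture is of the moment at which its call begins: read the wrist's pose just before it. There is no depth.
- job.hand_in(): hands the job in, once; it reports no verdict.
The state is a dict: "clock": time; "joint_pos": joint angles; "qvel": joint speeds; "tau": joint torques, N m; "tcp_pos": TCP position; "orientation": TCP orientation; "wrist_force": force on the tool from outside, world axes, zero at the start; "ft_torque": the same for the moment, N m; "finger_gap": finger opening in m.
Only numpy, scipy, OpenCV 4.12 (cv2) and the standard library are available. Lean on these libraries where they do the work, as an engineer would, in place of code of your own. Each camera call takes 0.05 s, during which the arm holds its last target.

TASK

The turntable's disc must come off for washing, so take the hooked pick from its rest and with it draw the sprung retaining ring, back first, out of its groove on the spindle: slowly and by feel, without jabbing or forcing the pick against the disc, the spindle or the ring, and without touching the ring with the fingers or letting it fly off the disc. Leave the ring lying flat on the disc, wholly clear of the spindle, and lay the pick back on its rest the way it lay. Leave the tub, the dish and the cake tray alone.

Things in the scene. Friction and masses are not known exactly. Their poses are not given: they have to be found in the camera images.
- spindle_top (a point): centre of the top face of the fixed upright steel spindle in the middle of the turntable. The disc's surface is 18 mm below this point. The lowest 5.5 mm of the spindle above the disc is the groove, 19 mm across, in which the ring sits; above it the spindle is 24 mm across, so its straight round side stands up 14 mm above the ring's top
- disc: cream turntable disc, 260 mm across, flat, level, fixed; its top, with a bright hub plate in the middle, is 90 mm above the bench. Origin on the spindle's axis at bench height
- ring_mid (a point): middle of the black sprung retaining ring (horseshoe like an E-ring, 48 mm across, 4 mm thick, 25 g), lying on the disc round the spindle: at the start on the spindle's axis, 2 mm above the disc. x points from its closed back to its open mouth, z up; it may sit at any angle. Its band is 5.5 mm wide, inner radius 18.5 mm. Drawn 25 mm along its -x it is wholly clear of the spindle
- ring_gap (a point): middle of the gap for the hook, 15.2 mm from ring_mid on the ring's -x, 2 mm above the disc; same axes. The gap is open from above, the disc is its floor: 6.5 mm along x from the spindle's side to the band, at least 14 mm wide between two inward prongs. The arms spring open as the band is drawn to -x, with 9 to 13 N at 15 mm/s, over 25 N if yanked; after some 8 to 10 mm the ring comes free
- pick_grip (a point): centre of the dark wooden handle (100 mm long, 14 mm wide, 16 mm high, flat sides) of the loose hooked pick, 70 g. x points along the handle to the hook end, z up
- pick_collet (a point): middle of the brass collet chuck at the front end of the pick's handle, 60 mm along x from pick_grip. It clamps (holds 80 N) a straight 6 mm steel shank, whose end bends square down into the hook, a 4 mm round rod with a round end, its lowest point 42 mm below the handle's axis. The reach is as the last user set it, another each time: hook 98 to 112 mm ahead of pick_grip
- rest_seat (a point): where pick_grip lies when the pick is home on its fixed rest, 62 mm above the bench, x the way the hook points. Wooden foot 125 by 75 by 10 mm; two steel forks 42 mm either side of this point along x, each 8 mm thick, whose flared cheeks hold the handle and end 2 mm above its axis. Between the forks the handle is open for the fingers; the hook hangs free beyond the foot
- tub: white jar with blue lid, 64 mm across, 62 mm high, origin under its centre: leave alone
- dish: steel bowl, 90 mm across, 30 mm high, origin under its centre: leave alone
- cake_tray: light wooden tray of cakes, 190 by 140 by 45 mm, origin under its centre: leave alone
Mind the look-alikes: they are no part of the job. Of the things that look like the part that bears rest_seat, take the one that is farthest from the robot's base at the start.

How it is judged:
On the way, in this order (a step that is already met when the one before it is completed fails the run):
1. the pick is lifted off its rest (z of pick_grip in the frame of rest_seat above 0.025 m), for 0.1 s.
2. the pick draws the ring out of its groove until it is clear of the spindle (horizontal distance between ring_mid and spindle_top above 0.022 m and horizontal distance between pick_grip and ring_mid below 0.15 m), for 0.1 s.
At the end, for the whole second after the job is handed in: The ring lies still and flat on the disc, its middle 22 to 105 mm from the spindle's axis; the pick lies still on its rest the way it lay at first, hook down, its handle's centre within 15 mm of its place along the rest and down between the forks (horizontal distance between ring_mid and spindle_top between 0.022 and 0.105 m and z of ring_mid in the frame of spindle_top between -0.018 and -0.013 m and angle between ring_mid's own z axis and vertical below 0.08 rad and linear speed of each of ring, pick below 0.01 m/s and x of pick_grip in the frame of rest_seat between -0.015 and 0.015 m and distance between pick_grip and rest_seat below 0.017 m and z of pick_grip in the frame of rest_seat below 0.004 m and x of pick_collet in the frame of rest_seat above 0.03 m and angle between the x axis of pick_grip and the x axis of rest_seat, either way round below 0.1 rad and angle between pick_grip's own z axis and vertical below 0.35 rad); the robot touches nothing.
It fails at once if the pick is forced against the disc or the spindle (more than 20 N) (contact force between pick and turntable above 20 N).
It fails at once if the ring is jabbed or wrenched with the pick (more than 25 N) (contact force between pick and ring above 25 N).
It fails at once if the ring is touched with the fingers (contact force between the fingers and ring above 0.5 N).
It fails at once if the ring flies off the disc or jumps up (horizontal distance between ring_mid and spindle_top above 0.115 m or z of ring_mid in the frame of spindle_top above 0.03 m).
It fails at once if a bystander is moved (distance of any of tub, dish, cake_tray from where it was at the start of the episode above 0.02 m).
It also fails if it takes over 48 s, if anything falls off the work surface, if the arm or the gripper's body presses on something with over 40 N, if the wrist force passes 120 N, or if a joint passes its speed limit or range.

## Working session

There is one attempt and no reset: what is moved stays moved. The work goes in short steps, Python scripts to look and compute and a tool call to move; the robot and the scene stay as the last step left them, time stands still between calls to the robot, and variables do not carry over. Pictures are saved under pics/ and viewed, and the job is handed in when it is done.

Besides the shell and the picture viewer there is one more tool, called in YAML: its name, and indented under it one key for each argument. move_arm: Moves the arm, as the interface text tells. Its arguments: {"type":"object","properties":{"commands":{"type":"array","items":{"type":"array"}},"newtons":{"type":"number"}},"required":["commands"]}

```bash
mkdir -p pics; cat > h.py <<'E'
import numpy as np, cv2
from workcell import env, eyes, job
from scipy.spatial.transform import Rotation as R
def cam(name):
    s=env.get_state(); d=eyes.read_camera(name)
    if 'camera_from_world' in d: T=np.array(d['camera_from_world'])
    else:
        q=s['orientation']; W=np.eye(4); W[:3,:3]=R.from_quat([q[1],q[2],q[3],q[0]]).as_matrix(); W[:3,3]=s['tcp_pos']
        T=np.linalg.inv(W@np.array(d['mount']))
    return dict(f=d['frame'],K=np.array(d['mtx']),k1=d['k1'],T=T)
def save(c,name):
    cv2.imwrite('pics/%s.png'%name,c['f'][:,:,::-1]); np.savez('pics/%s.npz'%name,**c)
def load(name): return dict(np.load('pics/%s.npz'%name))
def proj(c,P):
    P=np.atleast_2d(P); p=P@c['T'][:3,:3].T+c['T'][:3,3]; s=p[:,:2]/p[:,2:]
    r2=(s**2).sum(1,keepdims=True); s=s*(1+c['k1']*r2); return s@c['K'][:2,:2].T+c['K'][:2,2]
def ray(c,uv):
    s=np.linalg.inv(c['K'])@np.array([uv[0],uv[1],1.]); sd=s[:2]; x=sd.copy()
    for _ in range(20): x=sd/(1+c['k1']*(x@x))
    d=c['T'][:3,:3].T@np.array([x[0],x[1],1]); o=-c['T'][:3,:3].T@c['T'][:3,3]; return o,d/np.linalg.norm(d)
def atz(c,uv,z):
    o,d=ray(c,uv); return o+d*(z-o[2])/d[2]
def tri(c1,u1,c2,u2):
    o1,d1=ray(c1,u1);o2,d2=ray(c2,u2)
    A=np.stack([d1,-d2],1); t=np.linalg.lstsq(A,o2-o1,rcond=None)[0]
    a,b=o1+t[0]*d1,o2+t[1]*d2; return (a+b)/2,np.linalg.norm(a-b)
def crop(name,x0,y0,w,h,s,out):
    im=cv2.imread('pics/%s.png'%name)[y0:y0+h,x0:x0+w]
    im=cv2.resize(im,None,fx=s,fy=s,interpolation=cv2.INTER_CUBIC); cv2.imwrite('pics/%s.png'%out,im)
E
python3 - <<'E'
from h import *
for n in ['side','top','wrist']:
    c=cam(n); save(c,n+'0'); print(n,c['K'].tolist(),c['k1'],c['T'].round(3).tolist())
print(env.get_state())
E
```

```text
side [[468.2075033112867, 0.0, 281.10480877932815], [0.0, 468.2075033112867, 208.67116041947946], [0.0, 0.0, 1.0]] -0.1366640730075266 [[-0.997, -0.078, 0.013, 0.449], [-0.068, 0.758, -0.649, 0.109], [0.041, -0.648, -0.76, 1.208], [0.0, 0.0, 0.0, 1.0]]
top [[384.38741577786635, 0.0, 275.944717686471], [0.0, 384.38741577786635, 213.76454406963276], [0.0, 0.0, 1.0]] 0.0085197767386674 [[-0.015, -1.0, -0.018, 0.016], [-0.99, 0.017, -0.143, 0.482], [0.143, 0.015, -0.99, 1.186], [0.0, 0.0, 0.0, 1.0]]
wrist [[297.36366214825347, 0.0, 282.4501219454041], [0.0, 297.36366214825347, 205.45226883063089], [0.0, 0.0, 1.0]] 0.013326526399537046 [[0.438, -0.899, -0.001, -0.575], [-0.859, -0.419, 0.296, -0.039], [-0.267, -0.128, -0.955, 0.38], [0.0, 0.0, 0.0, 1.0]]
{'clock': 0.15, 'joint_pos': array([-1.25757731e+00,  3.13862826e-01,  4.52549078e-02,  1.30361901e+00,
       -6.22775304e-07,  1.43120629e+00]), 'qvel': array([-0.00029853, -0.00249435,  0.00360897, -0.0006647 ,  0.00010629,
        0.00083414]), 'tau': array([-5.16651071e-04, -4.81065667e+01,  2.98815143e+01,  1.39404723e-02,
       -1.77081156e-04, -8.47452071e-06]), 'tcp_pos': array([ 0.25144397, -0.51671167,  0.24959995]), 'orientation': array([-7.12580672e-04,  9.74479537e-01,  2.24475210e-01, -6.23307737e-05]), 'wrist_force': array([ 0.79925941,  0.51265925, -0.29306925]), 'ft_torque': array([-0.0344771 ,  0.05673303, -0.00206337]), 'finger_gap': 0.08508321902536242}
```

View pics/top0.png

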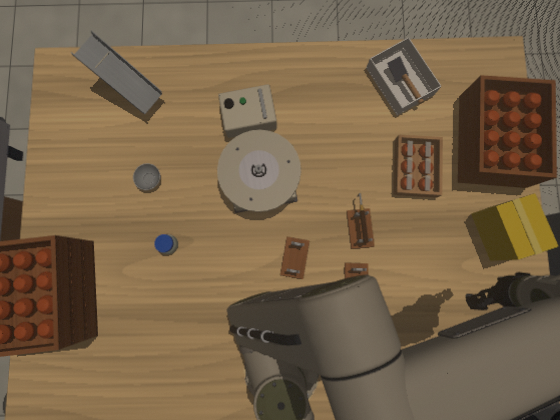

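View pics/side0.png

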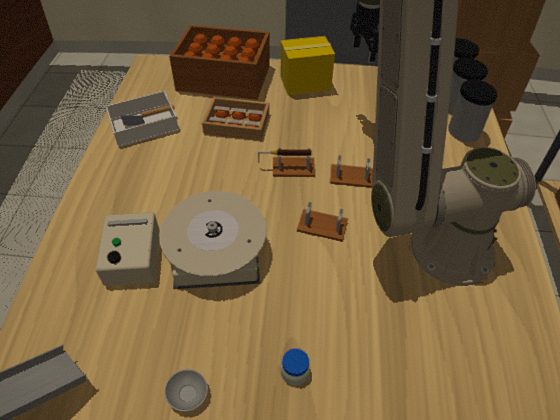

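View pics/wrist0.png

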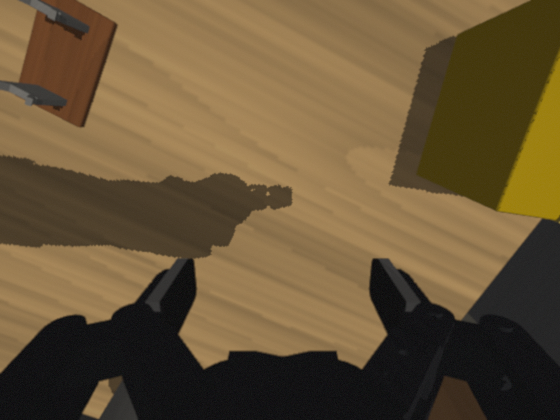

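The pick lies on the rest at top (360,228), its hook pointing up the image (away from the base). The disc is centred near top (259,170). Next I'll enlarge both.

```bash
python3 - <<'E'
from h import *
crop('top0',330,180,60,80,8,'c1'); crop('top0',229,145,60,50,12,'c2'); crop('side0',250,140,80,45,10,'c3'); crop('side0',170,195,90,70,8,'c4')
c=load('top0'); print(atz(c,(259,170),.09),atz(c,(360,228),.06))
E
```

```text
[0.61192514 0.05735669 0.09      ] [ 0.4302497  -0.25060299  0.06      ]
```

View pics/c1.png

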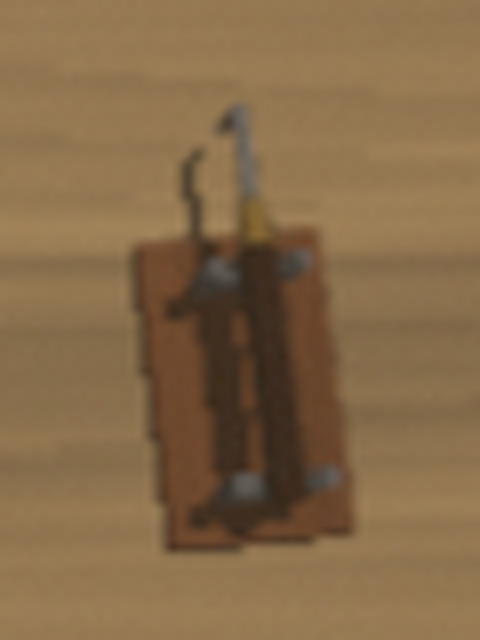

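View pics/c2.png

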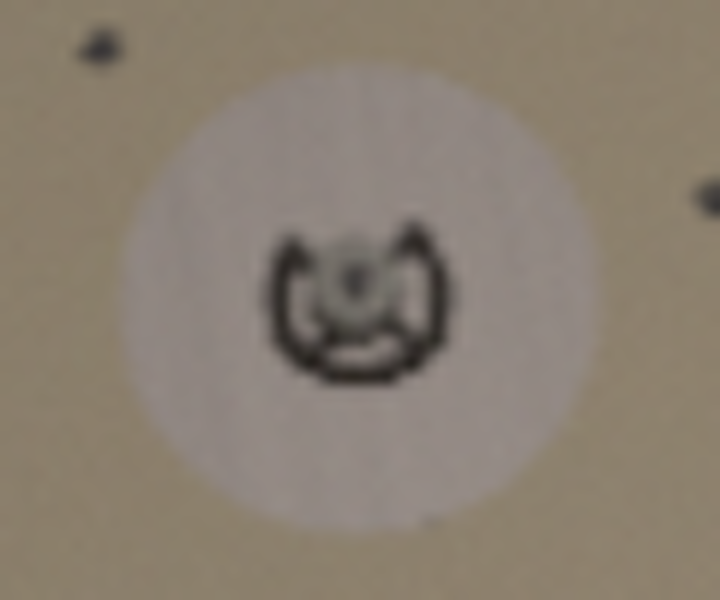

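View pics/c3.png

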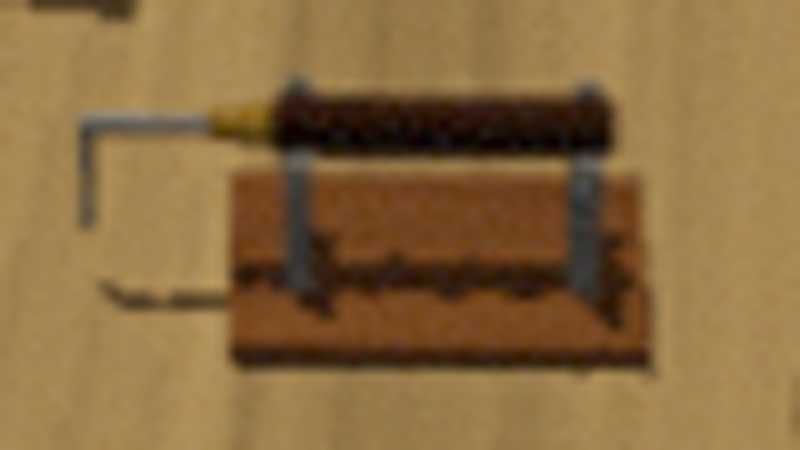

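View pics/c4.png

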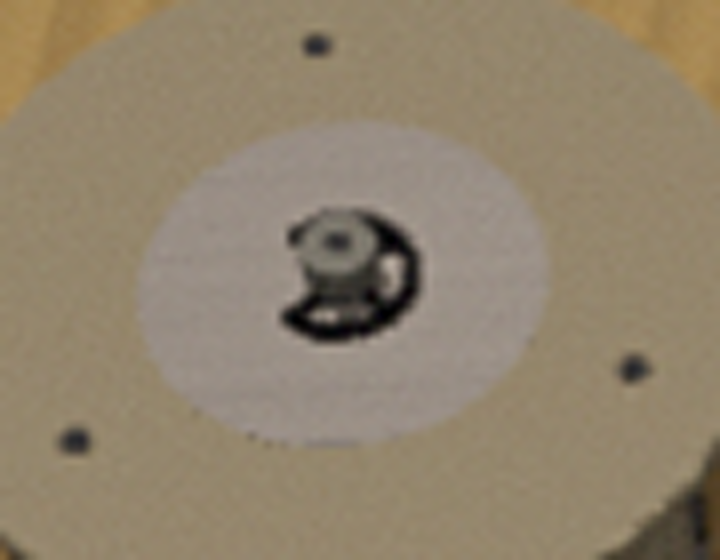

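move_arm:
  commands:
    - [[0.22,0.33,0],[0,0,1],1]
    - [[0.22,0.33,0],[0,0,1],1]
    - [[0.22,0.33,0],[0,0,1],1]
    - [[0.22,0.33,0],[0,0,1],1]
    - [[0.22,0.33,0],[0,0,1],1]

```text
clock: 0.65
tcp_pos: [0.2957, -0.4503, 0.25]
orientation: [-0.0, 0.837, 0.547, 0.0]
wrist_force: [0.3, -0.3, 0.0]
finger_gap: 0.0853
```

move_arm:
  commands:
    - [[0.22,0.33,0],[0,0,1],1]
    - [[0.22,0.33,0],[0,0,1],1]
    - [[0.22,0.33,0],[0,0,1],1]
    - [[0.22,0.33,0],[0,0,1],1]
    - [[0.22,0.33,0],[0,0,1],1]

```text
clock: 1.15
tcp_pos: [0.3398, -0.3844, 0.25]
orientation: [-0.0, 0.6, 0.8, 0.0]
wrist_force: [0.8, 0.0, 0.1]
finger_gap: 0.0854
```

move_arm:
  commands:
    - [[0.22,0.33,-0.1],[0,0,1],1]
    - [[0.22,0.33,-0.1],[0,0,1],1]
    - [[0.22,0.33,-0.1],[0,0,1],1]
    - [[0.22,0.33,-0.1],[0,0,1],1]
    - [[0.22,0.33,-0.1],[0,0,1],1]

```text
clock: 1.65
tcp_pos: [0.3837, -0.3183, 0.2299]
orientation: [-0.0, 0.29, 0.957, 0.0]
wrist_force: [0.1, -0.7, 0.1]
finger_gap: 0.0851
```

move_arm:
  commands:
    - [[0.22,0.33,-0.1],[0,0,1],1]
    - [[0.22,0.33,-0.1],[0,0,1],1]
    - [[0.22,0.33,-0.1],[0,0,1],1]
    - [[0.22,0.33,-0.1],[0,0,1],1]
    - [[0.22,0.33,-0.1],[0,0,1],1]

```text
clock: 2.15
tcp_pos: [0.4277, -0.2524, 0.2099]
orientation: [-0.0, -0.055, 0.999, 0.0]
wrist_force: [0.3, -0.3, 0.3]
finger_gap: 0.0855
```

```bash
python3 - <<'E'
from h import *
for n in ['wrist','top','side']:
    c=cam(n); save(c,n+'1')
    if n=='wrist': print(-c['T'][:3,:3].T@c['T'][:3,3])
s=env.get_state(); print(s['clock'],s['joint_pos'],s['tcp_pos'],s['orientation'],s['wrist_force'])
E
```

```text
[ 0.353436   -0.26141906  0.3337119 ]
2.3 [-6.94963919e-01  1.79521104e-01 -2.29266015e-01  1.16313517e+00
 -1.06721147e-04 -7.98409082e-01] [ 0.42754193 -0.25233126  0.20991149] [-4.49439485e-04 -5.16995447e-02  9.98662524e-01  3.43219197e-04] [-0.36606007 -0.91916195 -0.41421059]
```

View pics/wrist1.png

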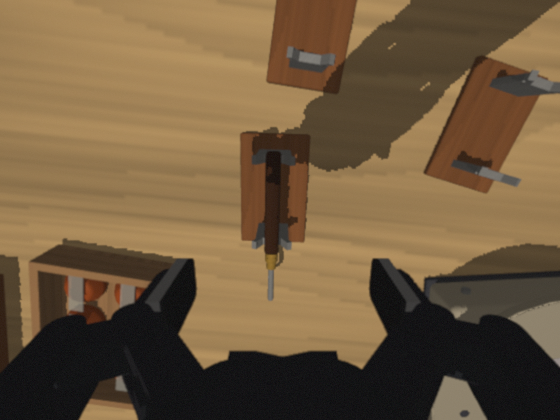

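```bash
python3 - <<'E'
from h import *
crop('wrist1',225,120,100,190,4,'c5'); crop('top1',330,180,60,80,8,'c6'); 
E
```

```text
(no output)
```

View pics/c5.png

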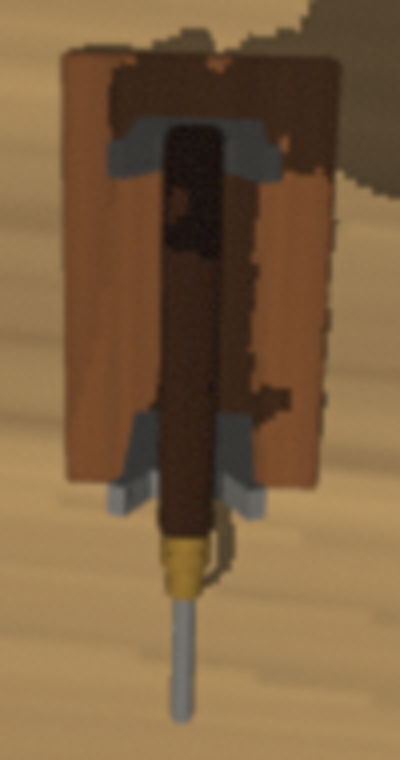

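View pics/c6.png

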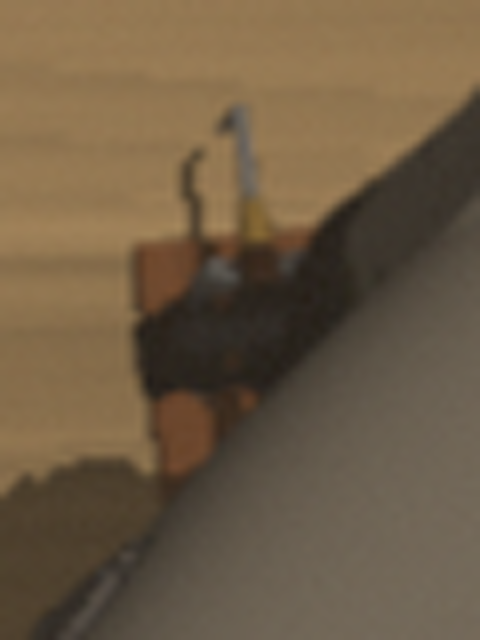

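```bash
python3 - <<'E'
from h import *
w=load('wrist1');t=load('top0');s=load('side0')
a=atz(w,(273,151.8),.07);b=atz(w,(271.5,254),.07);h=atz(w,(270,300),.065)
print('wrist',a,b,np.linalg.norm(a-b),(a+b)/2,np.arctan2(*(b-a)[[1,0]]),h)
print('hook end reach',np.linalg.norm((h-(a+b)/2)[:2])-2)
a2=atz(t,(330+287/8,180+497/8),.07);b2=atz(t,(330+262/8,180+243/8),.07);h2=atz(t,(330+238/8,180+105/8),.065)
print('top',a2,b2,np.linalg.norm(a2-b2),(a2+b2)/2,np.arctan2(*(b2-a2)[[1,0]]),h2)
print('tri hook', tri(t,(330+238/8,180+105/8),s,(250+84/10,140+118/10)))
# foot corners wrist
for p in [(66,482),(318,488),(334,62),(64,58)]: print(atz(w,(225+p[0]/4,120+p[1]/4),.01))
E
```

```text
wrist [ 0.38604263 -0.26617489  0.07      ] [ 0.48465143 -0.25769217  0.07      ] 0.09897298233201449 [ 0.43534703 -0.26193353  0.07      ] 0.08581267771636332 [ 0.54003819 -0.25392612  0.065     ]
hook end reach -1.8950030632425774
top [ 0.38584567 -0.26434283  0.07      ] [ 0.4834784  -0.25949063  0.07      ] 0.09775323416008774 [ 0.43466204 -0.26191673  0.07      ] 0.04965758673075937 [ 0.53857135 -0.25381432  0.065     ]
tri hook (array([ 0.53706861, -0.25314188,  0.06779749]), np.float64(0.0018777853051902208))
[ 0.50090493 -0.29381199  0.01      ]
[ 0.4946541  -0.21957278  0.01      ]
[ 0.37228563 -0.23152546  0.01      ]
[ 0.37912697 -0.30279225  0.01      ]
```

move_arm:
  commands:
    - [[0.19,-0.24,-0.7],[0,0,-0.13],1]
    - [[0,0,-0.9],[0,0,0],1]
    - [[0,0,-0.9],[0,0,0],1]
    - [[0,0,-0.8],[0,0,0],1]
    - [[0,0,-0.4],[0,0,0],1]

```text
clock: 2.8
tcp_pos: [0.4333, -0.2623, 0.0596]
orientation: [-0.002, -0.041, 0.999, 0.001]
wrist_force: [-0.9, 0.3, 0.4]
finger_gap: 0.0855
```

move_arm:
  commands:
    - [[0,0,0],[0,0,0],-0.4]
    - [[0,0,0],[0,0,0],-0.6]
  newtons: 30

```text
clock: 3.0
tcp_pos: [0.435, -0.2633, 0.0627]
orientation: [-0.0, -0.042, 0.999, 0.0]
wrist_force: [-0.1, -0.0, 0.7]
finger_gap: 0.0591
```

```bash
python3 - <<'E'
from h import *
c=cam('wrist'); save(c,'wrist2')
s=env.get_state(); print(s['clock'],s['tcp_pos'],s['orientation'],s['wrist_force'],s['finger_gap'])
E
```

```text
3.05 [ 0.43562973 -0.26364395  0.06336087] [ 5.37861297e-04 -4.19781807e-02  9.99118250e-01 -5.16301784e-04] [0.19390646 0.14757841 1.02024988] 0.05137760505858273
```

View pics/wrist2.png

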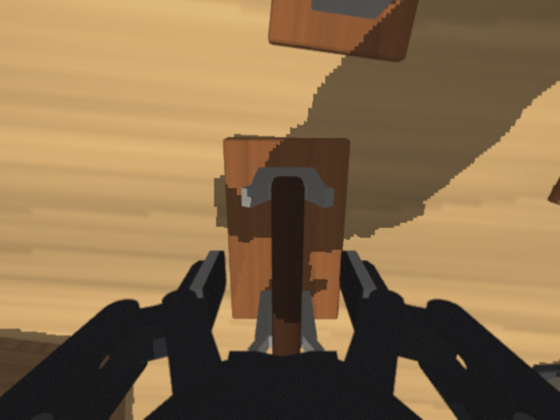

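The handle sits between the forks, near (287,265), and the fingers straddle it almost centrally. I'll close.

move_arm:
  commands:
    - [[0,0.04,0],[0,0,0],-1]
    - [[0,0,0],[0,0,0],-1]
    - [[0,0,0],[0,0,0],-1]
    - [[0,0,0],[0,0,0],-1]
    - [[0,0,0],[0,0,0],-1]
  newtons: 30

```text
clock: 3.55
tcp_pos: [0.4358, -0.2616, 0.0635]
orientation: [0.001, -0.043, 0.999, -0.001]
wrist_force: [0.4, 0.3, 5.4]
finger_gap: 0.0132
```

move_arm:
  commands:
    - [[0,0,0],[0,0,0],-1]
    - [[0,0,0],[0,0,0],-1]
    - [[0,0,0],[0,0,0],-1]
  newtons: 120

```text
clock: 3.85
tcp_pos: [0.4359, -0.2617, 0.0637]
orientation: [0.001, -0.043, 0.999, -0.001]
wrist_force: [-0.5, 1.4, 8.9]
finger_gap: 0.0118
```

move_arm:
  commands:
    - [[0,0,0.15],[0,0,0],-1]
    - [[0,0,0.4],[0,0,0],-1]
    - [[0,0,0.75],[0,0,0],-1]
    - [[0,0,0.75],[0,0,0],-1]
    - [[0,0,0.75],[0,0,0],-1]

```text
clock: 4.35
tcp_pos: [0.4348, -0.2607, 0.1755]
orientation: [-0.0, -0.043, 0.999, 0.0]
wrist_force: [0.0, -0.7, -1.8]
finger_gap: 0.0119
```

move_arm:
  commands:
    - [[0,0,0.5],[0,0,0],-1]
    - [[0,0,0],[0,0,0],-1]

```text
clock: 4.55
tcp_pos: [0.4366, -0.2622, 0.1976]
orientation: [0.002, -0.043, 0.999, -0.002]
wrist_force: [-0.3, -0.0, -1.1]
finger_gap: 0.0118
```

```bash
python3 - <<'E'
from h import *
c=cam('wrist'); save(c,'wrist3');c=cam('top'); save(c,'top3');c=cam('side'); save(c,'side3')
s=env.get_state(); print(s['clock'],s['tcp_pos'],s['orientation'],s['wrist_force'],s['finger_gap'])
crop('top3',330,160,80,90,6,'c7'); crop('side3',220,100,110,80,7,'c8')
E
```

```text
4.7 [ 0.43468685 -0.26068575  0.19342852] [-4.90474969e-04 -4.27835189e-02  9.99084121e-01  4.99835932e-04] [ 0.46328204 -0.00488358 -0.08569122] 0.011834616502425586
```

View pics/wrist3.png

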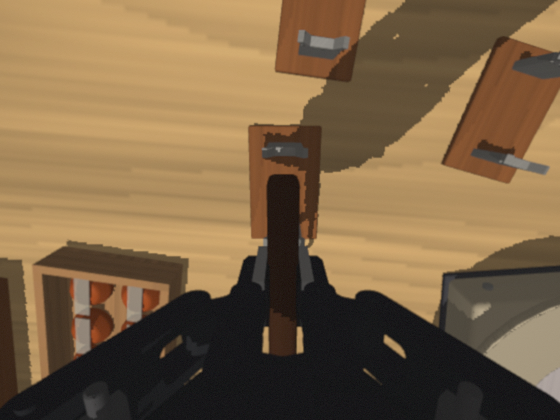

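View pics/c7.png

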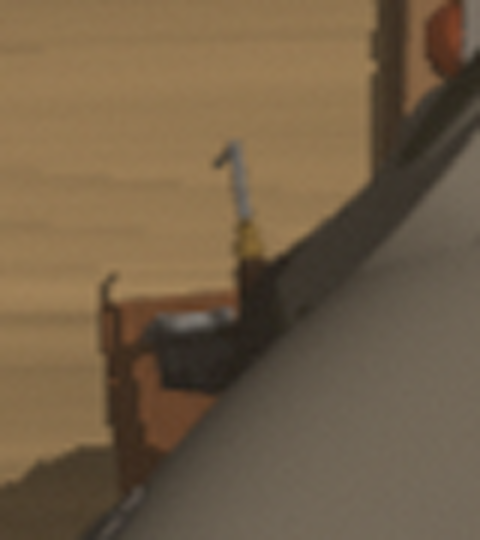

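View pics/c8.png

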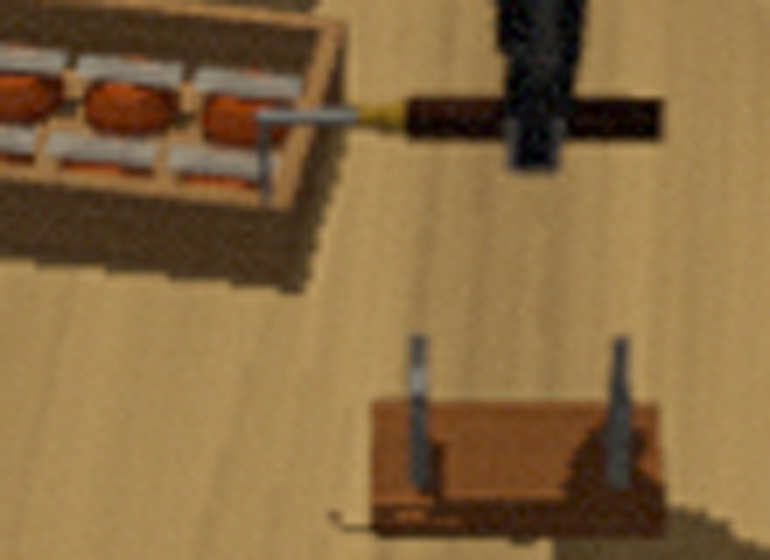

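move_arm:
  commands:
    - [[0.15,0.25,0.1],[0,0,0],-1]
    - [[0.35,0.5,0.1],[0,0,0],-1]
    - [[0.4,0.65,0.1],[0,0,0],-1]
    - [[0.4,0.65,0.1],[0,0,0],-1]
    - [[0.4,0.65,0.1],[0,0,0],-1]

```text
clock: 5.2
tcp_pos: [0.5032, -0.1511, 0.2134]
orientation: [-0.001, -0.043, 0.999, 0.001]
wrist_force: [-0.6, -0.1, -0.5]
finger_gap: 0.0122
```

move_arm:
  commands:
    - [[0.4,0.65,0.1],[0,0,0],-1]
    - [[0.4,0.65,0],[0,0,0],-1]
    - [[0.4,0.65,0],[0,0,0],-1]
    - [[0.4,0.65,0],[0,0,0],-1]
    - [[0.4,0.65,0],[0,0,0],-1]

```text
clock: 5.7
tcp_pos: [0.5831, -0.0209, 0.2171]
orientation: [-0.001, -0.043, 0.999, 0.0]
wrist_force: [0.8, -0.1, -0.7]
finger_gap: 0.0121
```

move_arm:
  commands:
    - [[0.4,0.65,0],[0,0,0],-1]
    - [[0.4,0.65,0],[0,0,0],-1]
    - [[0.2,0.3,0],[0,0,0],-1]
    - [[0.1,0.1,0],[0,0,0],-1]
    - [[0,0,0],[0,0,0],-1]

```text
clock: 6.2
tcp_pos: [0.627, 0.0453, 0.2175]
orientation: [-0.001, -0.043, 0.999, -0.0]
wrist_force: [0.2, -0.2, -0.4]
finger_gap: 0.0119
```

move_arm:
  commands:
    - [[0,0,0],[0,0,0],-1]
    - [[0,0,0],[0,0,0],-1]
    - [[0,0,0],[0,0,0],-1]
    - [[0,0,0],[0,0,0],-1]

```text
clock: 6.6
tcp_pos: [0.627, 0.0442, 0.2186]
orientation: [0.0, -0.042, 0.999, 0.0]
wrist_force: [0.2, 0.0, -1.6]
finger_gap: 0.012
```

```bash
python3 - <<'E'
from h import *
c=cam('wrist'); save(c,'wrist4');c=cam('top'); save(c,'top4');c=cam('side'); save(c,'side4')
s=env.get_state(); print(s['clock'],s['tcp_pos'],s['orientation'],s['wrist_force'],s['finger_gap'],s['qvel'])
E
```

```text
6.75 [0.62710297 0.04458404 0.21848188] [ 1.10562328e-04 -4.25327551e-02  9.99095066e-01  3.62660306e-05] [ 0.46492601 -0.18587181 -0.6372323 ] 0.01187006546735405 [ 0.00362653  0.00244006  0.00039628  0.00031089  0.0008535  -0.00108613]
```

View pics/wrist4.png

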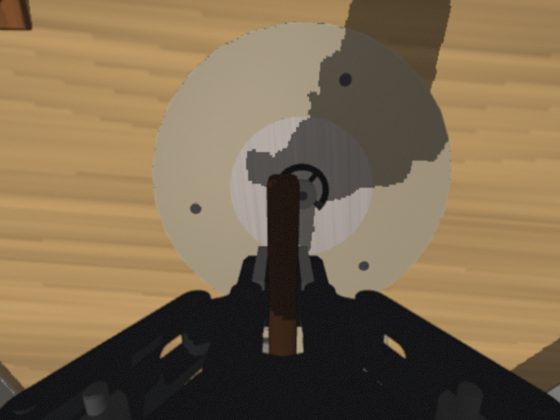

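View pics/side4.png

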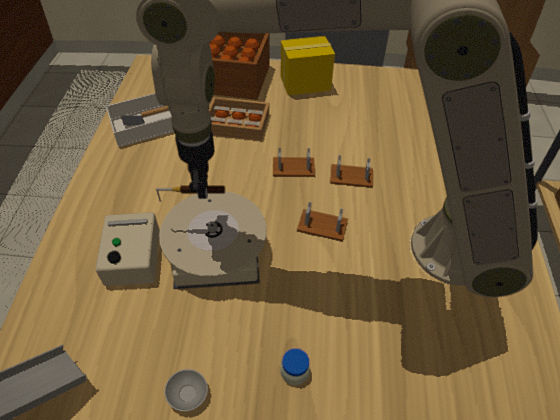

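The handle hides half the ring, so I'll step aside for a clear view.

move_arm:
  commands:
    - [[0,-0.5,0],[0,0,0],-1]
    - [[0,-0.4,0],[0,0,0],-1]
    - [[0,0,0],[0,0,0],-1]
    - [[0,0,0],[0,0,0],-1]
    - [[0,0,0],[0,0,0],-1]

```text
clock: 7.25
tcp_pos: [0.6271, 0.0092, 0.2183]
orientation: [-0.0, -0.043, 0.999, 0.0]
wrist_force: [-0.1, -0.1, -1.1]
finger_gap: 0.012
```

```bash
python3 - <<'E'
from h import *
c=cam('wrist'); save(c,'wrist5')
s=env.get_state(); print(s['clock'],s['tcp_pos'],s['orientation'],s['wrist_force'],s['finger_gap'])
crop('wrist5',300,130,80,80,8,'c9'); crop('wrist4',250,130,80,80,8,'c10')
E
```

```text
7.3 [0.62710071 0.00934049 0.21831444] [-4.00311169e-05 -4.29314658e-02  9.99077999e-01  2.00792873e-04] [-0.48247513 -0.30200508 -0.59722612] 0.011949456476845791
```

View pics/c9.png

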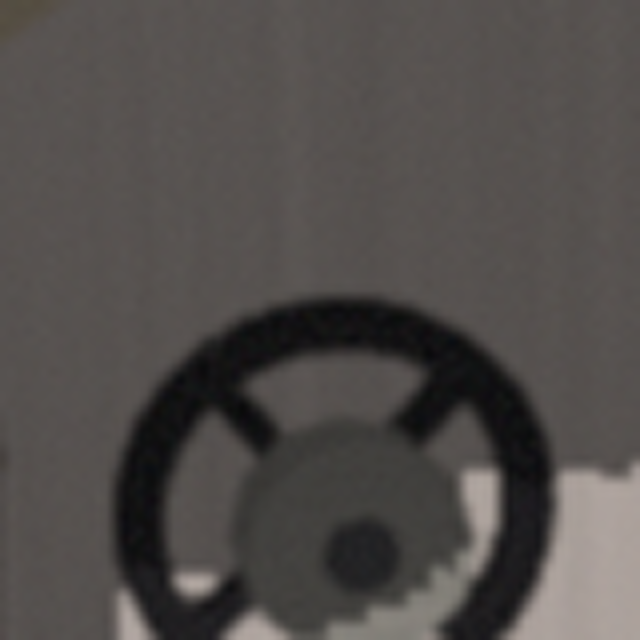

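View pics/wrist5.png

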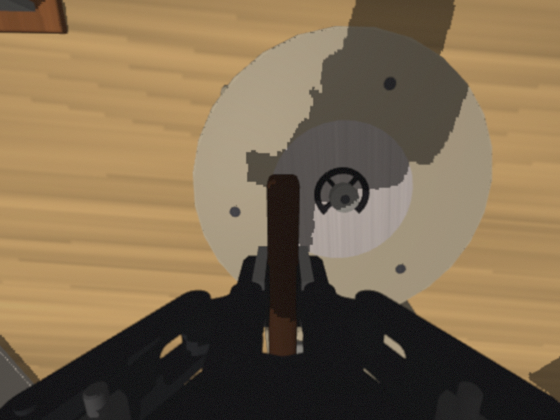

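Here the whole ring shows at about (341,192), with its back upward (-x) and two prongs bounding the gap. Next I'll fit the geometry by overlaying the model.

```bash
cat > ov.py <<'E'
from h import *
import sys
def ringpts(cx,cy,psi):
    out=[]
    for r,z in [(24,.094),(18.5,.094)]:
        a=np.radians(np.arange(45,316,5)) ; out.append(np.stack([cx+r/1e3*np.cos(a+psi),cy+r/1e3*np.sin(a+psi),0*a+z],1))
    a=np.radians(np.arange(0,360,5)); out.append(np.stack([cx+.012*np.cos(a),cy+.012*np.sin(a),0*a+.108],1))
    return out
def overlay(name,cx,cy,psi,x0,y0,w,h,s,out):
    c=load(name); crop(name,x0,y0,w,h,s,out); im=cv2.imread('pics/%s.png'%out)
    for P,col in zip(ringpts(cx,cy,psi),[(0,0,255),(0,255,0),(255,255,0)]):
        q=((proj(c,P)-[x0,y0]+.5)*s-.5)
        for u,v in q: cv2.circle(im,(int(u),int(v)),1,col,-1)
    cv2.imwrite('pics/%s.png'%out,im)
E
python3 - <<'E'
from ov import *
c=load('wrist5')
P=lambda x,y:(300+(x+.5)/8-.5,130+(y+.5)/8-.5)
# ring outer points on z=.094 : left, right, top
pts=[atz(c,P(*p),.094)[:2] for p in [(116,510),(552,500),(345,297),(175,380),(490,365)]]
from scipy.optimize import least_squares
f=least_squares(lambda p:[np.hypot(*(q-p))-.024 for q in pts],[.61,.057]); print(f.x,f.fun)
# gap direction: prongs inner ends & mid
l=atz(c,P(265,437),.094);r=atz(c,P(410,430),.094); print(l,r)
l=atz(c,P(222,390),.094)[:2];r=atz(c,P(458,378),.094)[:2]; m=(l+r)/2; print('psi',np.arctan2(*(f.x-m)[::-1]), np.arctan2((r-l)[0]*-1,(r-l)[1]))
print('spt',atz(c,P(350,530),.108), atz(c,P(362,553),.108))
overlay('wrist5',f.x[0],f.x[1],0,300,130,80,90,8,'o1')
E
```

```text
[0.61520602 0.05811591] [-0.00055658 -0.00041081  0.00071168 -0.00030947 -0.00056028]
[0.60621792 0.04956923 0.094     ] [0.60413872 0.06485223 0.094     ]
psi 0.09264993998595016 0.13741577708445332
spt [0.61207669 0.05681933 0.108     ] [0.61438531 0.05839563 0.108     ]
```

View pics/o1.png

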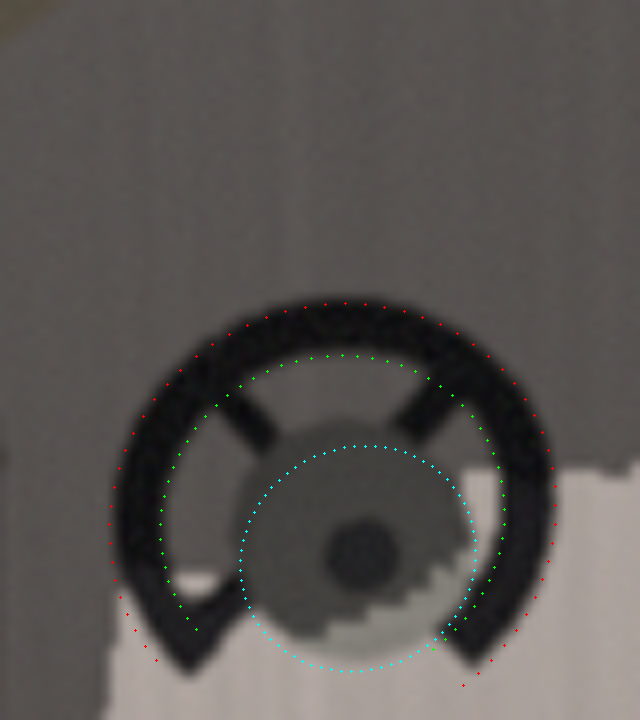

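move_arm:
  commands:
    - [[-0.3,0.1,0],[0,0,0],-1]
    - [[-0.6,0.15,0],[0,0,0],-1]
    - [[-0.75,0.2,0],[0,0,0],-1]
    - [[-0.75,0.2,-0.2],[0,0,0],-1]
    - [[-0.5,0.15,-0.4],[0,0,0],-1]

```text
clock: 7.8
tcp_pos: [0.51, 0.0419, 0.1953]
orientation: [0.001, -0.043, 0.999, 0.0]
wrist_force: [0.3, -0.2, 0.1]
finger_gap: 0.0121
```

move_arm:
  commands:
    - [[-0.35,0.1,-0.4],[0,0,0],-1]
    - [[-0.15,0.04,-0.25],[0,0,0],-1]
    - [[-0.08,0,-0.15],[0,0,0],-1]
    - [[0,0,0],[0,0,0],-1]
    - [[0,0,0],[0,0,0],-1]

```text
clock: 8.3
tcp_pos: [0.4887, 0.0466, 0.1628]
orientation: [0.001, -0.043, 0.999, 0.0]
wrist_force: [-0.1, 0.1, -0.9]
finger_gap: 0.0119
```

move_arm:
  commands:
    - [[0,0,0],[0,0,0],-1]
    - [[0,0,0],[0,0,0],-1]

```text
clock: 8.5
tcp_pos: [0.4888, 0.0464, 0.1628]
orientation: [0.001, -0.043, 0.999, -0.0]
wrist_force: [-0.6, -0.3, -0.5]
finger_gap: 0.0121
```

```bash
python3 - <<'E'
from h import *
c=cam('top'); save(c,'top6');c=cam('side'); save(c,'side6')
s=env.get_state(); print(s['clock'],s['tcp_pos'],s['orientation'],s['wrist_force'],s['finger_gap'])
crop('top6',225,140,70,70,8,'c11'); crop('side6',170,180,100,75,8,'c12')
E
```

```text
8.6 [0.48844744 0.04638337 0.16261405] [ 3.37108516e-04 -4.26878335e-02  9.99088402e-01  1.70229220e-05] [-0.4147683   0.45969145 -0.3720007 ] 0.011596518079818973
```

View pics/c11.png

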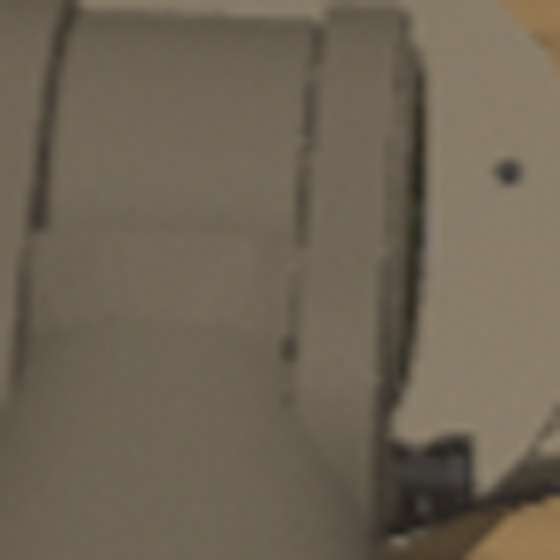

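View pics/c12.png

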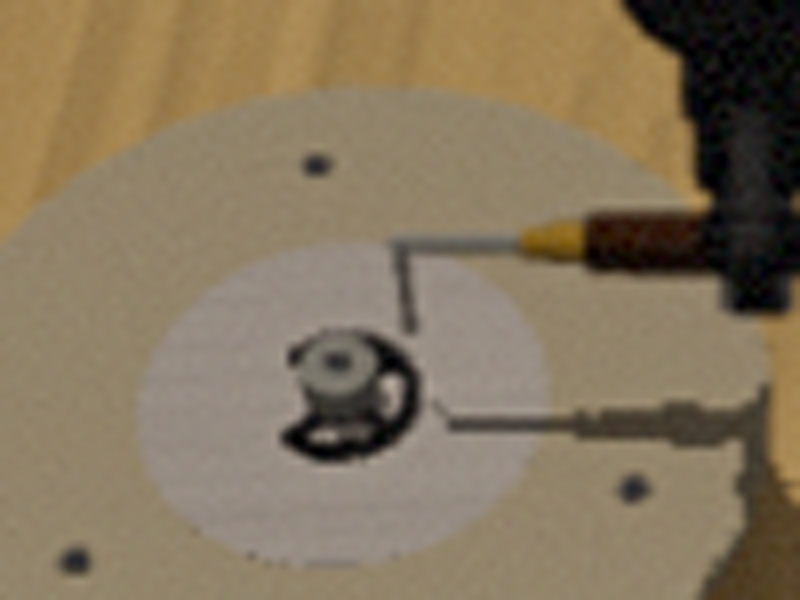

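```bash
python3 - <<'E'
from h import *
c=load('side6'); t=np.array([.48845,.0464,.1626]); y=.0855
P=lambda x,y:(170+(x+.5)/8-.5,180+(y+.5)/8-.5)
for rc in [.096,.1,.104]:
    a=t+[rc*np.cos(y),rc*np.sin(y),-.0017-.040]; b=a+[0,0,.038]
    print(rc,(proj(c,[a,b])-[170,180]+.5)*8-.5)
print('sp top',(proj(c,[.6146,.0582,.108])-[170,180]+.5)*8-.5, atz(c,P(338,362),.108))
a=np.linspace(0,2*np.pi,8)
E
```

```text
0.096 [[430.95536499 340.29969847]
 [420.31536587 257.48007611]]
0.1 [[417.45762553 340.25061771]
 [406.45717088 257.43559492]]
0.104 [[403.96356414 340.20115353]
 [392.602982   257.39102637]]
sp top [[331.58759313 369.62065463]] [0.61319019 0.05515622 0.108     ]
```

move_arm:
  commands:
    - [[0,0,-0.15],[0,0,0],-1]
    - [[0,0,-0.15],[0,0,0],-1]
    - [[0,0,-0.1],[0,0,0],-1]
    - [[0,0,-0.05],[0,0,0],-1]
    - [[0,0,0],[0,0,0],-1]

```text
clock: 9.1
tcp_pos: [0.4876, 0.0465, 0.1438]
orientation: [-0.001, -0.043, 0.999, 0.0]
wrist_force: [0.8, 0.4, -0.0]
finger_gap: 0.012
```

move_arm:
  commands:
    - [[0.05,0.005,0],[0,0,0],-1]
    - [[0.05,0.005,0],[0,0,0],-1]
    - [[0.025,0,0],[0,0,0],-1]
    - [[0,0,0],[0,0,0],-1]

```text
clock: 9.5
tcp_pos: [0.4933, 0.0469, 0.1445]
orientation: [0.0, -0.043, 0.999, 0.0]
wrist_force: [0.3, -0.1, -0.8]
finger_gap: 0.0119
```

```bash
python3 - <<'E'
from h import *
c=cam('side'); save(c,'side7')
s=env.get_state(); print(s['clock'],s['tcp_pos'],s['orientation'],s['wrist_force'],s['finger_gap'])
crop('side7',170,180,100,75,8,'c13')
E
```

```text
9.55 [0.49315878 0.04690055 0.14442879] [ 1.35789225e-04 -4.27959468e-02  9.99083824e-01  4.22466822e-05] [-0.03286763  0.16652902 -0.83321362] 0.011707435490505735
```

View pics/c13.png

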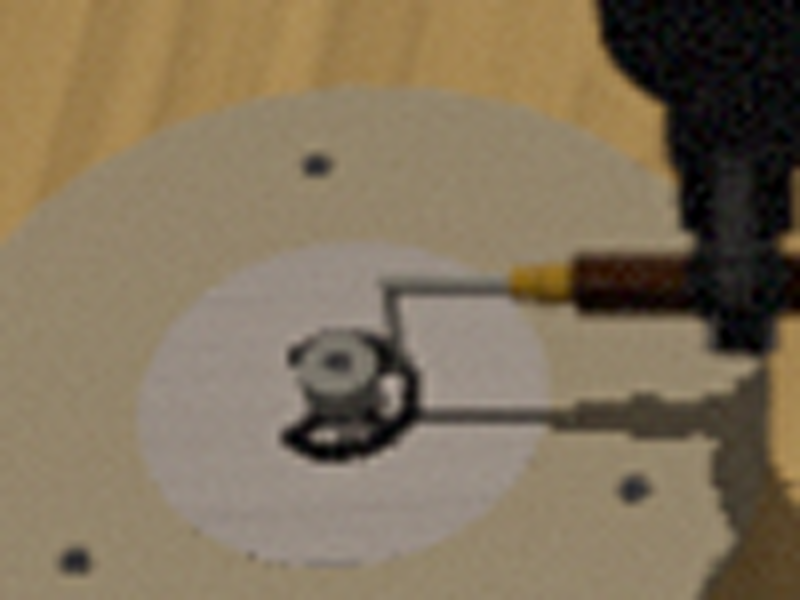

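move_arm:
  commands:
    - [[0.025,0.003,0],[0,0,0],-1]
    - [[0.025,0.003,0],[0,0,0],-1]
    - [[0,0,0],[0,0,0],-1]

```text
clock: 9.85
tcp_pos: [0.4951, 0.0471, 0.1444]
orientation: [0.0, -0.043, 0.999, 0.0]
wrist_force: [0.4, 0.0, -0.1]
finger_gap: 0.0119
```

move_arm:
  commands:
    - [[0.012,0.001,0],[0,0,0],-1]
    - [[0.012,0.001,0],[0,0,0],-1]
    - [[0,0,0],[0,0,0],-1]

```text
clock: 10.15
tcp_pos: [0.496, 0.0472, 0.1443]
orientation: [0.0, -0.043, 0.999, 0.0]
wrist_force: [-0.9, 0.7, -0.9]
finger_gap: 0.0119
```

move_arm:
  commands:
    - [[0.012,0.001,0],[0,0,0],-1]
    - [[0,0,0],[0,0,0],-1]

```text
clock: 10.35
tcp_pos: [0.4964, 0.0472, 0.1443]
orientation: [0.0, -0.043, 0.999, 0.0]
wrist_force: [-0.1, -0.1, -0.8]
finger_gap: 0.0117
```

move_arm:
  commands:
    - [[0.012,0.001,0],[0,0,0],-1]
    - [[0,0,0],[0,0,0],-1]

```text
clock: 10.55
tcp_pos: [0.497, 0.0473, 0.1443]
orientation: [0.0, -0.043, 0.999, 0.0]
wrist_force: [-0.2, 0.5, -1.4]
finger_gap: 0.012
```

move_arm:
  commands:
    - [[0.012,0.001,0],[0,0,0],-1]
    - [[0,0,0],[0,0,0],-1]

```text
clock: 10.75
tcp_pos: [0.4974, 0.0474, 0.1443]
orientation: [0.0, -0.043, 0.999, 0.0]
wrist_force: [-0.1, 0.3, -0.4]
finger_gap: 0.0119
```

move_arm:
  commands:
    - [[0.012,0.001,0],[0,0,0],-1]
    - [[0,0,0],[0,0,0],-1]

```text
clock: 10.95
tcp_pos: [0.4977, 0.0474, 0.1443]
orientation: [-0.0, -0.043, 0.999, 0.0]
wrist_force: [-0.3, -0.5, 0.5]
finger_gap: 0.0119
```

move_arm:
  commands:
    - [[0.012,0.001,0],[0,0,0],-1]
    - [[0,0,0],[0,0,0],-1]

```text
clock: 11.15
tcp_pos: [0.4979, 0.0474, 0.1442]
orientation: [-0.0, -0.043, 0.999, 0.0]
wrist_force: [-1.6, -0.5, -0.8]
finger_gap: 0.012
```

move_arm:
  commands:
    - [[0.012,0.001,0],[0,0,0],-1]
    - [[0,0,0],[0,0,0],-1]

```text
clock: 11.35
tcp_pos: [0.498, 0.0474, 0.1441]
orientation: [-0.001, -0.043, 0.999, 0.0]
wrist_force: [-4.2, -0.2, 1.7]
finger_gap: 0.0115
```

move_arm:
  commands:
    - [[-0.062,-0.005,0],[0,0,0],-1]
    - [[0,0,0],[0,0,0],-1]

```text
clock: 11.55
tcp_pos: [0.4968, 0.0473, 0.1445]
orientation: [0.001, -0.043, 0.999, 0.0]
wrist_force: [-0.5, -0.2, -1.3]
finger_gap: 0.0117
```

move_arm:
  commands:
    - [[0,0,-0.05],[0,0,0],-1]
    - [[0,0,-0.05],[0,0,0],-1]
    - [[0,0,0],[0,0,0],-1]

```text
clock: 11.85
tcp_pos: [0.4963, 0.0473, 0.14]
orientation: [-0.0, -0.043, 0.999, 0.0]
wrist_force: [-0.6, 0.1, -1.2]
finger_gap: 0.0117
```

move_arm:
  commands:
    - [[0,0,-0.025],[0,0,0],-1]
    - [[0,0,-0.025],[0,0,0],-1]
    - [[0,0,0],[0,0,0],-1]

```text
clock: 12.15
tcp_pos: [0.4963, 0.0473, 0.1382]
orientation: [-0.0, -0.043, 0.999, 0.0]
wrist_force: [-0.1, 0.3, -0.6]
finger_gap: 0.0122
```

move_arm:
  commands:
    - [[0,0,-0.025],[0,0,0],-1]
    - [[0,0,0],[0,0,0],-1]

```text
clock: 12.35
tcp_pos: [0.4963, 0.0473, 0.1372]
orientation: [-0.0, -0.043, 0.999, 0.0]
wrist_force: [-0.8, 0.7, -0.6]
finger_gap: 0.0121
```

move_arm:
  commands:
    - [[0,0,-0.025],[0,0,0],-1]
    - [[0,0,0],[0,0,0],-1]

```text
clock: 12.55
tcp_pos: [0.4963, 0.0473, 0.1362]
orientation: [-0.0, -0.043, 0.999, 0.0]
wrist_force: [0.2, 0.7, 0.0]
finger_gap: 0.0118
```

move_arm:
  commands:
    - [[0,0,-0.02],[0,0,0],-1]
    - [[0,0,0],[0,0,0],-1]

```text
clock: 12.75
tcp_pos: [0.4962, 0.0473, 0.1354]
orientation: [-0.0, -0.043, 0.999, 0.0]
wrist_force: [-0.6, 0.5, -0.5]
finger_gap: 0.012
```

move_arm:
  commands:
    - [[0,0,-0.015],[0,0,0],-1]
    - [[0,0,0],[0,0,0],-1]

```text
clock: 12.95
tcp_pos: [0.4963, 0.0473, 0.1348]
orientation: [-0.0, -0.043, 0.999, 0.0]
wrist_force: [0.4, -0.2, -0.7]
finger_gap: 0.0117
```

```bash
python3 - <<'E'
from h import *
c=cam('side'); save(c,'side8');c=cam('wrist'); save(c,'wrist8')
s=env.get_state(); print(s['clock'],s['tcp_pos'],s['orientation'],s['wrist_force'],s['finger_gap'])
crop('side8',185,195,60,45,13,'c14')
E
```

```text
13.05 [0.49630355 0.04725065 0.13492245] [-1.10007123e-05 -4.27698622e-02  9.99084949e-01  5.57545850e-05] [ 0.31283642 -0.75549094 -1.46270225] 0.011305530264550105
```

View pics/c14.png

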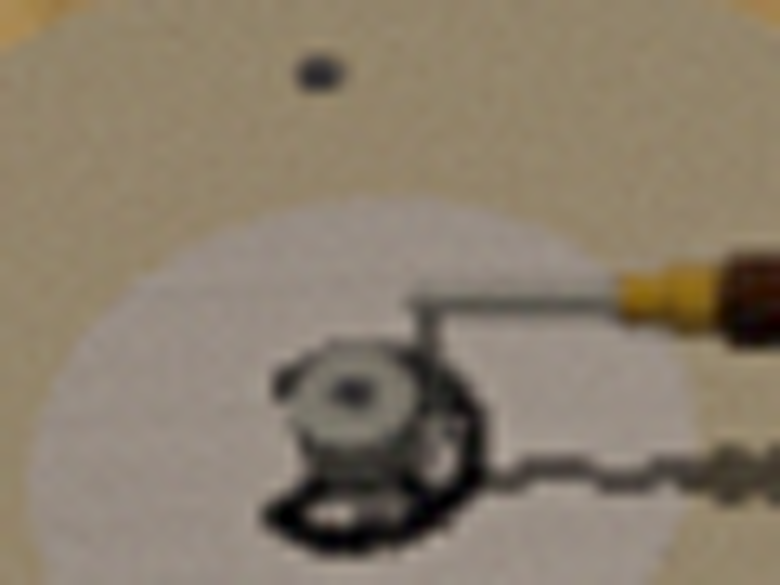

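The side view shows the hook dropping between the spindle and the band, with no contact force. I'll feel for the disc.

move_arm:
  commands:
    - [[0,0,-0.015],[0,0,0],-1]
    - [[0,0,0],[0,0,0],-1]

```text
clock: 13.25
tcp_pos: [0.4963, 0.0473, 0.1342]
orientation: [-0.0, -0.043, 0.999, 0.0]
wrist_force: [0.7, -0.7, -0.4]
finger_gap: 0.0114
```

move_arm:
  commands:
    - [[0,0,-0.015],[0,0,0],-1]
    - [[0,0,0],[0,0,0],-1]

```text
clock: 13.45
tcp_pos: [0.4963, 0.0473, 0.1337]
orientation: [0.0, -0.043, 0.999, 0.0]
wrist_force: [-0.7, -0.0, -0.2]
finger_gap: 0.0115
```

move_arm:
  commands:
    - [[0,0,-0.012],[0,0,0],-1]
    - [[0,0,0],[0,0,0],-1]

```text
clock: 13.65
tcp_pos: [0.4963, 0.0473, 0.1333]
orientation: [0.0, -0.043, 0.999, 0.0]
wrist_force: [-0.9, 0.3, 0.6]
finger_gap: 0.0119
```

move_arm:
  commands:
    - [[0,0,-0.012],[0,0,0],-1]
    - [[0,0,0],[0,0,0],-1]

```text
clock: 13.85
tcp_pos: [0.4964, 0.0473, 0.1329]
orientation: [0.0, -0.043, 0.999, 0.0]
wrist_force: [-0.7, -0.5, 1.5]
finger_gap: 0.0116
```

move_arm:
  commands:
    - [[0,0,-0.012],[0,0,0],-1]
    - [[0,0,0],[0,0,0],-1]

```text
clock: 14.05
tcp_pos: [0.4964, 0.0472, 0.1324]
orientation: [0.0, -0.043, 0.999, 0.0]
wrist_force: [-2.1, -1.3, 2.4]
finger_gap: 0.0119
```

move_arm:
  commands:
    - [[0,0,0.025],[0,0,0],-1]
    - [[-0.03,-0.003,0],[0,0,0],-1]
    - [[-0.03,-0.003,0],[0,0,0],-1]

```text
clock: 14.35
tcp_pos: [0.4945, 0.0471, 0.1334]
orientation: [0.001, -0.043, 0.999, 0.0]
wrist_force: [3.5, 0.6, -0.5]
finger_gap: 0.0118
```

move_arm:
  commands:
    - [[-0.03,-0.003,0],[0,0,0],-1]
    - [[-0.03,-0.003,0],[0,0,0],-1]

```text
clock: 14.55
tcp_pos: [0.4932, 0.0469, 0.1338]
orientation: [0.002, -0.043, 0.999, 0.0]
wrist_force: [7.4, 1.4, -0.2]
finger_gap: 0.0116
```

move_arm:
  commands:
    - [[-0.03,-0.003,0],[0,0,0],-1]
    - [[-0.03,-0.003,0],[0,0,0],-1]

```text
clock: 14.75
tcp_pos: [0.492, 0.0467, 0.1342]
orientation: [0.003, -0.043, 0.999, 0.0]
wrist_force: [9.0, 2.2, -1.9]
finger_gap: 0.0121
```

move_arm:
  commands:
    - [[-0.03,-0.003,-0.012],[0,0,0],-1]
    - [[-0.03,-0.003,-0.012],[0,0,0],-1]

```text
clock: 14.95
tcp_pos: [0.4907, 0.0465, 0.1337]
orientation: [0.004, -0.043, 0.999, 0.0]
wrist_force: [11.4, 2.3, -0.4]
finger_gap: 0.012
```

move_arm:
  commands:
    - [[-0.03,-0.003,-0.008],[0,0,0],-1]
    - [[-0.03,-0.003,-0.008],[0,0,0],-1]

```text
clock: 15.15
tcp_pos: [0.4892, 0.0463, 0.1334]
orientation: [0.005, -0.043, 0.999, 0.0]
wrist_force: [11.8, 2.0, -1.1]
finger_gap: 0.0118
```

```bash
python3 - <<'E'
from h import *
c=cam('side'); save(c,'side9')
s=env.get_state(); print(s['clock'],s['tcp_pos'],s['orientation'],s['wrist_force'],s['finger_gap'])
crop('side9',185,195,60,45,13,'c15')
E
```

```text
15.2 [0.48899581 0.0462359  0.13341781] [ 5.01125440e-03 -4.29726983e-02  9.99063654e-01  2.22676757e-04] [10.59544214  2.00106149 -0.32923776] 0.011672866775822624
```

View pics/c15.png

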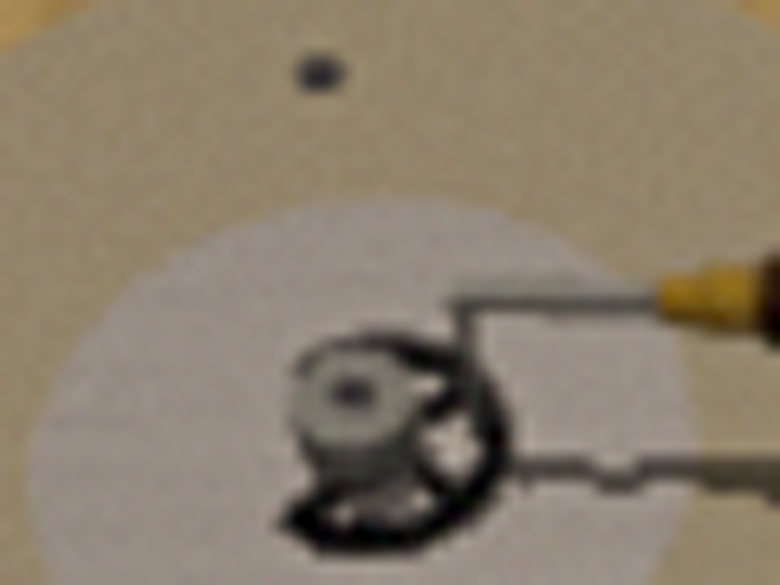

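The ring is following the hook: its back moved from crop x≈485 to 510, at a steady 11 N. I'll carry on.

move_arm:
  commands:
    - [[-0.03,-0.003,-0.006],[0,0,0],-1]
    - [[-0.03,-0.003,-0.006],[0,0,0],-1]

```text
clock: 15.4
tcp_pos: [0.4866, 0.046, 0.1329]
orientation: [0.005, -0.043, 0.999, 0.0]
wrist_force: [9.5, 1.8, -0.3]
finger_gap: 0.0116
```

move_arm:
  commands:
    - [[-0.03,-0.003,0],[0,0,0],-1]
    - [[-0.03,-0.003,0],[0,0,0],-1]

```text
clock: 15.6
tcp_pos: [0.4801, 0.0455, 0.1317]
orientation: [0.001, -0.043, 0.999, -0.0]
wrist_force: [1.1, 0.5, 2.0]
finger_gap: 0.0118
```

move_arm:
  commands:
    - [[-0.03,-0.003,0],[0,0,0],-1]
    - [[-0.03,-0.003,0],[0,0,0],-1]

```text
clock: 15.8
tcp_pos: [0.4773, 0.0453, 0.1316]
orientation: [0.0, -0.043, 0.999, -0.0]
wrist_force: [2.0, 0.6, 3.5]
finger_gap: 0.0121
```

move_arm:
  commands:
    - [[0,0,0.03],[0,0,0],-1]
    - [[0,0,0],[0,0,0],-1]

```text
clock: 16.0
tcp_pos: [0.4764, 0.0453, 0.1323]
orientation: [-0.001, -0.043, 0.999, 0.0]
wrist_force: [0.1, -0.8, 2.9]
finger_gap: 0.0118
```

```bash
python3 - <<'E'
from h import *
c=cam('side'); save(c,'side10')
s=env.get_state(); print(s['clock'],s['tcp_pos'],s['orientation'],s['wrist_force'],s['finger_gap'])
crop('side10',185,195,60,45,13,'c16')
E
```

```text
16.05 [0.47635333 0.04531024 0.13221803] [-7.23524192e-04 -4.27449512e-02  9.99085755e-01  1.17811616e-05] [0.98736533 0.19990442 2.91461107] 0.011720160521804867
```

View pics/c16.png

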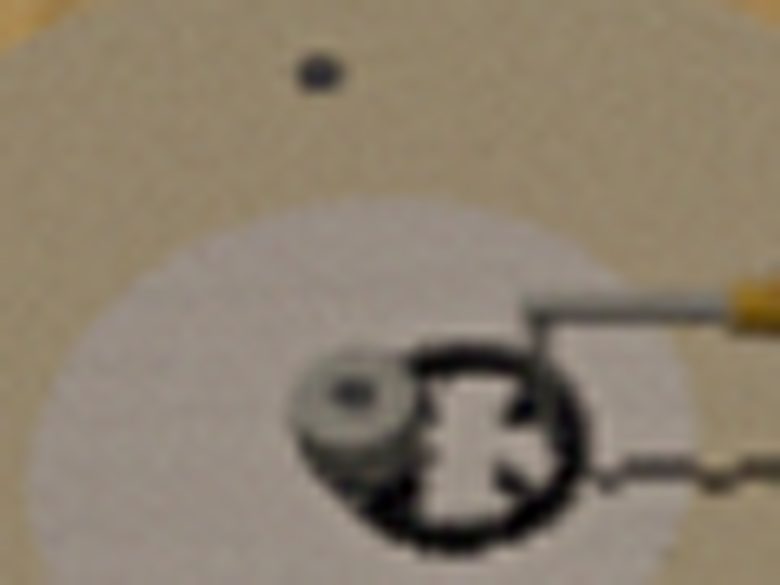

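move_arm:
  commands:
    - [[0,0,0.025],[0,0,0],-1]
    - [[-0.04,-0.004,0],[0,0,0],-1]
    - [[-0.04,-0.004,0],[0,0,0],-1]

```text
clock: 16.35
tcp_pos: [0.4734, 0.0451, 0.1331]
orientation: [-0.0, -0.043, 0.999, 0.0]
wrist_force: [1.5, 0.4, -0.3]
finger_gap: 0.0116
```

move_arm:
  commands:
    - [[-0.05,-0.005,0],[0,0,0],-1]
    - [[-0.05,-0.005,0],[0,0,0],-1]
    - [[-0.05,-0.005,0],[0,0,0],-1]

```text
clock: 16.65
tcp_pos: [0.4675, 0.0444, 0.1333]
orientation: [-0.0, -0.043, 0.999, 0.0]
wrist_force: [0.5, 0.3, -0.8]
finger_gap: 0.0115
```

move_arm:
  commands:
    - [[-0.04,-0.004,0],[0,0,0],-1]
    - [[-0.04,-0.004,0],[0,0,0],-1]
    - [[-0.02,-0.002,0],[0,0,0],-1]
    - [[0,0,0],[0,0,0],-1]

```text
clock: 17.05
tcp_pos: [0.4635, 0.044, 0.1333]
orientation: [-0.0, -0.043, 0.999, 0.0]
wrist_force: [-0.1, 0.1, 0.2]
finger_gap: 0.0119
```

```bash
python3 - <<'E'
from h import *
c=cam('side'); save(c,'side11')
s=env.get_state(); print(s['clock'],s['tcp_pos'],s['orientation'],s['wrist_force'],s['finger_gap'])
crop('side11',185,195,60,45,13,'c17')
E
```

```text
17.1 [0.46352995 0.04403865 0.1333174 ] [-3.40737598e-04 -4.27871528e-02  9.99084151e-01  4.22140482e-05] [-0.04571837 -0.16301763  0.32215994] 0.01176765989802364
```

View pics/c17.png

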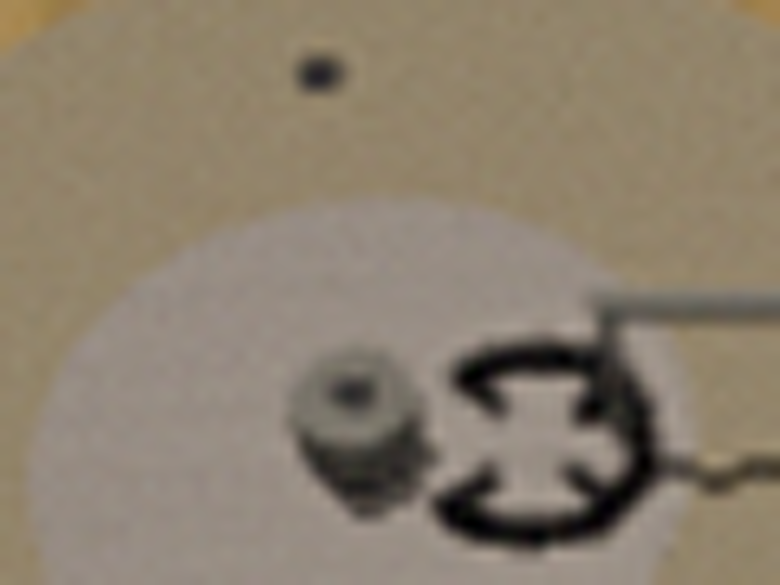

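The ring now lies flat, wholly clear of the spindle, about 31 mm off. I'll ease the hook off the band and lift it straight out.

move_arm:
  commands:
    - [[0.05,0.005,0],[0,0,0],-1]
    - [[0,0,0.05],[0,0,0],-1]
    - [[0,0,0.1],[0,0,0],-1]
    - [[0,0,0.2],[0,0,0],-1]
    - [[0,0,0.5],[0,0,0],-1]

```text
clock: 17.6
tcp_pos: [0.4647, 0.0443, 0.1669]
orientation: [-0.002, -0.043, 0.999, 0.0]
wrist_force: [0.6, -0.3, -1.0]
finger_gap: 0.0119
```

move_arm:
  commands:
    - [[0,0,0.7],[0,0,0],-1]
    - [[0,0,0.6],[0,0,0],-1]
    - [[0,0,0],[0,0,0],-1]
    - [[0,0,0],[0,0,0],-1]

```text
clock: 18.0
tcp_pos: [0.4663, 0.0442, 0.2201]
orientation: [0.001, -0.043, 0.999, -0.0]
wrist_force: [-0.6, 0.1, -0.5]
finger_gap: 0.0119
```

```bash
python3 - <<'E'
from h import *
c=cam('side'); save(c,'side12'); c=cam('wrist'); save(c,'wrist12')
s=env.get_state(); print(s['clock'],s['tcp_pos'],s['orientation'],s['wrist_force'],s['finger_gap'])
crop('side12',170,150,120,90,6,'c18')
E
```

```text
18.1 [0.46531235 0.04427296 0.21863736] [-6.85527859e-04 -4.27613233e-02  9.99085072e-01  1.35146287e-04] [ 0.10994852 -0.31000777 -0.9800955 ] 0.0118410422732975
```

View pics/c18.png

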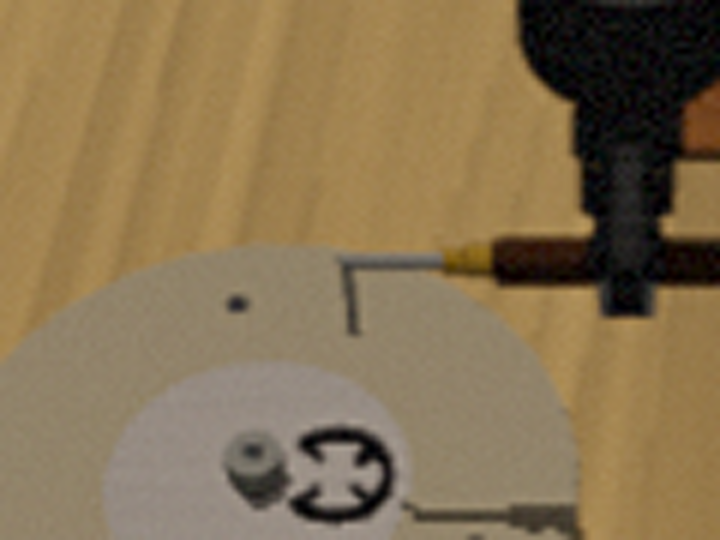

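View pics/wrist12.png

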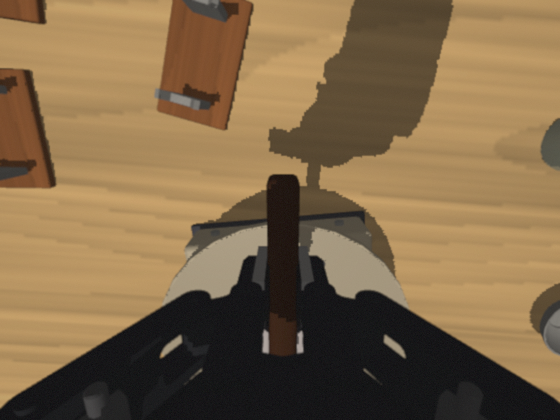

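move_arm:
  commands:
    - [[-0.03,-0.25,0],[0,0,0],-1]
    - [[-0.05,-0.5,0],[0,0,0],-1]
    - [[-0.06,-0.65,0],[0,0,0],-1]
    - [[-0.06,-0.65,0],[0,0,0],-1]
    - [[-0.06,-0.65,0],[0,0,0],-1]

```text
clock: 18.6
tcp_pos: [0.4546, -0.0651, 0.2185]
orientation: [-0.001, -0.043, 0.999, 0.0]
wrist_force: [1.2, -0.2, -0.7]
finger_gap: 0.0117
```

move_arm:
  commands:
    - [[-0.06,-0.65,0],[0,0,0],-1]
    - [[-0.06,-0.65,0],[0,0,0],-1]
    - [[-0.06,-0.65,0],[0,0,0],-1]
    - [[-0.06,-0.65,0],[0,0,0],-1]
    - [[-0.06,-0.65,0],[0,0,0],-1]

```text
clock: 19.1
tcp_pos: [0.4424, -0.1951, 0.2185]
orientation: [-0.001, -0.043, 0.999, 0.0]
wrist_force: [0.9, -0.9, -0.3]
finger_gap: 0.012
```

move_arm:
  commands:
    - [[-0.06,-0.65,0],[0,0,0],-1]
    - [[-0.05,-0.5,0],[0,0,0],-1]
    - [[-0.03,-0.35,0],[0,0,0],-1]
    - [[-0.03,-0.2,0],[0,0,0],-1]
    - [[0,-0.05,-0.1],[0,0,0],-1]

```text
clock: 19.6
tcp_pos: [0.4366, -0.2645, 0.2153]
orientation: [0.0, -0.042, 0.999, 0.0]
wrist_force: [-0.4, 0.3, -0.4]
finger_gap: 0.0118
```

move_arm:
  commands:
    - [[0,0,-0.3],[0,0,0],-1]
    - [[0,0,-0.5],[0,0,0],-1]
    - [[0,0,-0.5],[0,0,0],-1]
    - [[0,0,-0.5],[0,0,0],-1]
    - [[0,0,-0.4],[0,0,0],-1]

```text
clock: 20.1
tcp_pos: [0.4361, -0.262, 0.1253]
orientation: [-0.001, -0.044, 0.999, 0.001]
wrist_force: [-0.1, 1.1, -0.4]
finger_gap: 0.0118
```

move_arm:
  commands:
    - [[0,0,0],[0,0,0],-1]
    - [[0,0,0],[0,0,0],-1]
    - [[0,0,0],[0,0,0],-1]

```text
clock: 20.4
tcp_pos: [0.4372, -0.2637, 0.1281]
orientation: [0.0, -0.043, 0.999, -0.0]
wrist_force: [0.2, -0.6, -0.4]
finger_gap: 0.0119
```

move_arm:
  commands:
    - [[-0.03,0.045,-0.3],[0,0,0],-1]
    - [[0,0,-0.4],[0,0,0],-1]
    - [[0,0,-0.3],[0,0,0],-1]
    - [[0,0,-0.2],[0,0,0],-1]
    - [[0,0,0],[0,0,0],-1]

```text
clock: 20.9
tcp_pos: [0.4347, -0.2613, 0.0781]
orientation: [-0.001, -0.043, 0.999, 0.001]
wrist_force: [0.0, -0.3, -0.1]
finger_gap: 0.0116
```

move_arm:
  commands:
    - [[0,0,0],[0,0,0],-1]
    - [[0,0,0],[0,0,0],-1]

```text
clock: 21.1
tcp_pos: [0.4359, -0.2623, 0.0799]
orientation: [0.0, -0.043, 0.999, -0.0]
wrist_force: [0.2, 0.1, -0.6]
finger_gap: 0.0116
```

```bash
python3 - <<'E'
from h import *
c=cam('wrist'); save(c,'wrist13');c=cam('side'); save(c,'side13')
s=env.get_state(); print(s['clock'],s['tcp_pos'],s['orientation'],s['wrist_force'],s['finger_gap'])
crop('side13',250,130,80,55,9,'c19')
E
```

```text
21.2 [ 0.43592492 -0.26232721  0.07999269] [ 4.46939145e-04 -4.27629061e-02  9.99085082e-01 -3.64194498e-04] [-0.29880317 -0.30311263  0.31150693] 0.011649539381353291
```

View pics/wrist13.png

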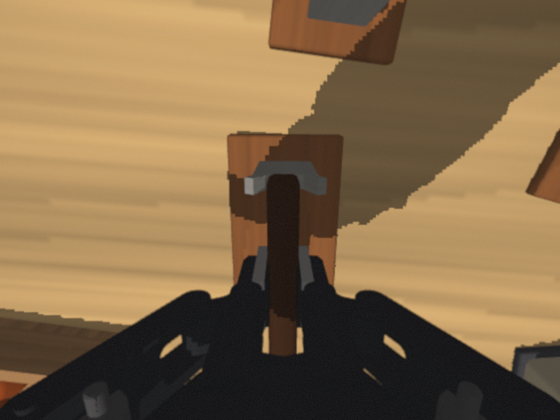

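View pics/c19.png

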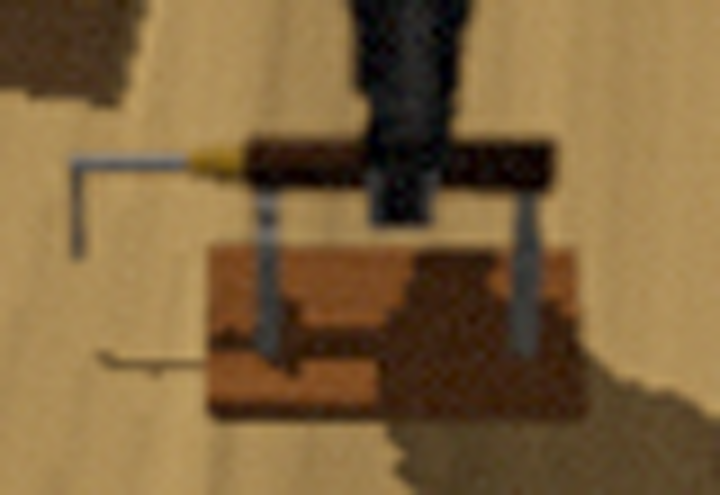

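The handle is aligned with the forks. I'll lower it by feel.

move_arm:
  commands:
    - [[0,0.015,-0.1],[0,0,0],-1]
    - [[0,0,-0.1],[0,0,0],-1]
    - [[0,0,-0.1],[0,0,0],-1]
    - [[0,0,0],[0,0,0],-1]

```text
clock: 21.6
tcp_pos: [0.435, -0.261, 0.0666]
orientation: [-0.001, -0.043, 0.999, 0.001]
wrist_force: [0.4, 0.1, 0.0]
finger_gap: 0.0116
```

move_arm:
  commands:
    - [[0,0,-0.05],[0,0,0],-1]
    - [[0,0,-0.04],[0,0,0],-1]
    - [[0,0,0],[0,0,0],-1]

```text
clock: 21.9
tcp_pos: [0.4356, -0.2614, 0.0639]
orientation: [0.0, -0.043, 0.999, -0.0]
wrist_force: [0.1, 0.0, -0.2]
finger_gap: 0.0117
```

move_arm:
  commands:
    - [[0,0,-0.02],[0,0,0],-1]
    - [[0,0,0],[0,0,0],-1]

```text
clock: 22.1
tcp_pos: [0.4356, -0.2614, 0.0637]
orientation: [0.0, -0.043, 0.999, -0.0]
wrist_force: [-1.2, 0.9, 5.8]
finger_gap: 0.0117
```

move_arm:
  commands:
    - [[0,0,-0.02],[0,0,0],-1]
    - [[0,0,0],[0,0,0],-1]

```text
clock: 22.3
tcp_pos: [0.4356, -0.2615, 0.0637]
orientation: [0.0, -0.043, 0.999, -0.0]
wrist_force: [-3.2, 2.1, 12.7]
finger_gap: 0.0119
```

Seated: z = 0.0637, the same as at the grasp. I'll back off the press and release gently.

move_arm:
  commands:
    - [[0,0,0.025],[0,0,0],-1]
    - [[0,0,0],[0,0,0],-1]
  newtons: 20

```text
clock: 22.5
tcp_pos: [0.4358, -0.2615, 0.0637]
orientation: [0.0, -0.043, 0.999, -0.0]
wrist_force: [-1.2, 1.1, 6.8]
finger_gap: 0.0117
```

move_arm:
  commands:
    - [[0,0,0],[0,0,0],-0.5]
    - [[0,0,0],[0,0,0],-0.2]
    - [[0,0,0],[0,0,0],0.3]
    - [[0,0,0],[0,0,0],0.6]
    - [[0,0,0],[0,0,0],0.8]

```text
clock: 23.0
tcp_pos: [0.4355, -0.2614, 0.063]
orientation: [-0.0, -0.043, 0.999, 0.0]
wrist_force: [0.8, 0.3, 1.2]
finger_gap: 0.0756
```

move_arm:
  commands:
    - [[0,0,0],[0,0,0],0.8]
    - [[0,0,0.3],[0,0,0],0.8]
    - [[0,0,0.7],[0,0,0],0.8]
    - [[0,0,0.9],[0,0,0],0.8]
    - [[0,0,0.9],[0,0,0],0.8]

```text
clock: 23.5
tcp_pos: [0.4352, -0.2611, 0.177]
orientation: [-0.0, -0.043, 0.999, 0.0]
wrist_force: [0.6, -0.6, -0.3]
finger_gap: 0.0768
```

move_arm:
  commands:
    - [[0,0,0.5],[0,0,0],0.8]
    - [[0,0,0],[0,0,0],0.8]
    - [[0,0,0],[0,0,0],0.8]
    - [[0,0,0],[0,0,0],0.8]

```text
clock: 23.9
tcp_pos: [0.4349, -0.2609, 0.1943]
orientation: [-0.001, -0.043, 0.999, 0.001]
wrist_force: [-0.8, -0.1, -0.2]
finger_gap: 0.0771
```

```bash
python3 - <<'E'
from h import *
for n in ['wrist','side','top']:
    c=cam(n); save(c,n+'14')
s=env.get_state(); print(s['clock'],s['tcp_pos'],s['wrist_force'],s['finger_gap'])
crop('side14',250,130,80,55,9,'c20');crop('wrist14',225,110,110,200,3,'c21'); crop('top14',219,130,80,80,7,'c22')
E
```

```text
24.05 [ 0.43488164 -0.26086202  0.19399273] [0.974556   0.12587043 0.54923723] 0.07684996209109328
```

View pics/c20.png

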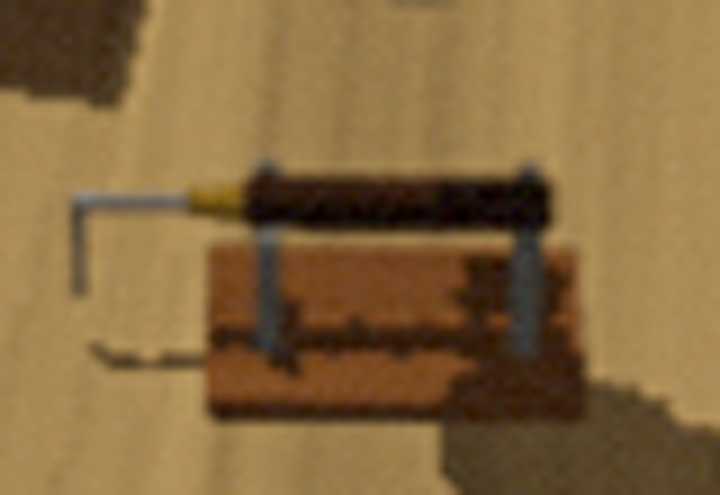

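View pics/c21.png

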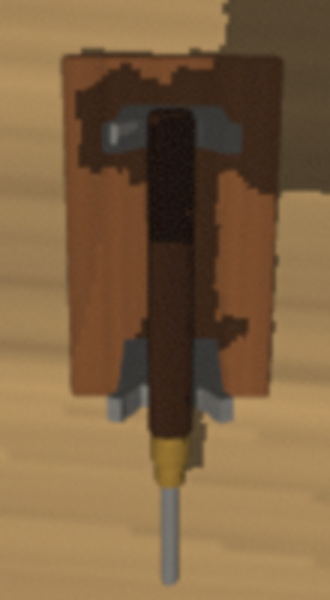

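View pics/c22.png

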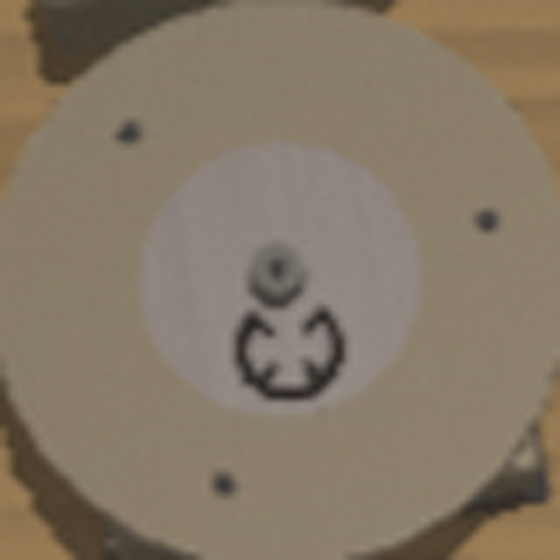

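```bash
python3 - <<'E'
from h import *
a=load('top14'); P=lambda x,y:(219+(x+.5)/7-.5,130+(y+.5)/7-.5)
print(np.linalg.norm((atz(a,P(291,349),.092)-atz(a,P(277,268),.108))[:2]))
job.hand_in(); print(env.get_state()['clock'])
E
```

```text
0.03264585524555401
the job is handed in; nothing more can be done
the job is handed in; nothing more can be done
```

The ring is out of its groove and lying flat on the disc, and the pick is back on its rest. I handed the job in at about 24 s of the 48 s allowed; no verdict was reported.

- **Drawing the ring:** I found the spindle's side with the hook at about 4 N and backed off. I then lowered the hook into the gap until it touched the disc, at 2–3 N. The ring came out back first at about 12 mm/s, with a highest reading of about 12 N. When it came free the hook touched the disc at 3.5 N, and I raised it before drawing the ring farther.
- **Ring check:** in the last top view the ring lies flat with its middle about 32 mm from the spindle's axis, within the 22 to 105 mm allowed.
- **Pick check:** it was set down at the height it was grasped (TCP z 0.0637 m), pressing the rest at up to about 13 N. The last side and wrist views show it hook down between both forks, with the gripper open and about 130 mm above it.
- **Disagreement:** the side camera put the spindle about 3 mm from where the wrist camera did, mostly across the draw. I went by the wrist camera and touch, and the spindle's side was felt within 0.5 mm of where I expected it.
- **Not checked:** I did not measure the tub, dish or cake tray at the end. No move went near the tub or dish, and the pick passed near the cake tray only well above it.

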